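# Lock off the test-bench valve with its lock pin

## Task

Lock off the valve: turn its blue handle round to the closed stop, then take the bright-shafted lock pin out of the pigeonhole rack and push it nose first through the two yellow plates and the handle's blue tab until its red flat grip is right up against the outer yellow plate. Leave the pin home and the handle closed, and do not push aside or knock over the black pin, the brass pin, the sealant bottle or the pipe tee.

Things in the scene. Friction and masses are not known exactly. Their poses are not given: they have to be found in the camera images.
- valve: Fixed valve station. Origin at bench level (z=0) on the vertical stem axis; +x is the level direction in which the pin goes in. Dark steel base plate x -160..90, y -80..80 mm, 12 thick. Brass valve body and pipe along y, up to z 47 mm. Two upright yellow plates facing x, 6 mm thick, 50 wide, top at z 98, at x -142..-136 (outer) and -106..-100, each with a 16 mm round hole at y 0, z 75 mm
- lock_mouth (a point): Centre of the hole in the outer face of the outer yellow plate, at (-142, 0, 75) mm in the frame of valve. The pin goes in here along valve +x; its shoulder ends at this point
- gauge (a point): Top of the dark pressure gauge (60 mm across, on a brass stem), fixed to the valve station at (60, -40, 118) mm in the frame of valve: an obstacle
- handle (a joint): Angle of the blue handle about the stem, rad: 0 = open stop, 1.30 = closed stop; grows counter-clockwise from above; stays where left (light friction). A flat V-shaped plate at z 45 to 53 mm, 24 mm wide, hub top at z 60: one leg ends in the upright tab, the other (60 degrees clockwise of it) carries the grip post
- handle_grip (a point): Axis of the handle's upright round blue grip post (24 mm diameter, z 45 to 107 mm), point at z 90 mm, 115 mm from the stem axis. In the frame of valve it stands at the angle 0.794 + joint value (rad, from +x, counter-clockwise)
- tab_hole (a point): Centre of the 16 mm hole in the handle's upright blue tab (6 mm thick, 44 mm wide, top at z 98 mm), 90 mm from the stem, at z 75 mm. At the closed stop it stands at x -90, y 0 mm in the frame of valve, right behind the inner yellow plate and in line with both plates' holes
- rack: Fixed beige rack: three roofed slots side by side, open to its +x. Origin at bench level. Floor 20 mm high, x -120..-5 mm; roof x -124..-30, top at z 52; width 188. Slots at y -60, 0, 60 mm, 56 wide, 29 high. In each lies a pin along rack x, grip and about 25 mm of shaft under the roof, the rest of the shaft sticking out; which pin is where varies
- rack_front (a point): Middle of the front edge of the rack's roof, on top, at (-30, 0, 52) mm in the frame of rack
- lock_pin: Lock pin, 165 mm, about 0.15 kg: silver round shaft 12 mm diameter, 110 long (last 14 mm taper to a 6 mm nose), and a flat red grip 55 long, 26 wide, 12 thick. Origin on the shaft axis at the shoulder where shaft meets grip; +x to the nose, grip to x -55 mm; z normal to the flat grip (lying flat, origin 6 mm above the surface). Centre of mass near x 26 mm. Starts in a rack slot
- lock_pin_tip (a point): End of the lock pin's nose, 110 mm along +x from its origin
- black_pin: Bystander: pin of the same form and frame as lock_pin with a black shaft and grey grip, in another rack slot
- brass_pin: Bystander: pin of the same form and frame as lock_pin with a brass (yellow) shaft and green grip, in another rack slot
- sealant: Bystander: standing bottle with yellow label and red cap, 54 mm diameter, 130 mm high; origin at the centre of its underside
- tee: Bystander: grey plastic pipe tee lying flat, 90 mm long along its x, 42 mm high, branch reaching 50 mm to +y (-21 mm to -y); origin at bench level under the centre
Things that resemble listed ones, but are neither listed nor needed, are in the scene too. What is shaped like the lock_pin but pink is not meant.

How it is judged:
By the outcome, as a careful person would: the job done as asked, in the order asked, and still so for the second after the job is handed in, with the robot touching nothing.
It also fails if it takes over 72 s, if anything falls off the work surface, if the arm or the gripper's body presses on something with over 40 N, if the wrist force passes 120 N, or if a joint passes its speed limit or range.

## Robot

A 6-joint arm with a two-finger parallel gripper is mounted at the origin on the work surface. World frame = base frame: x ahead of the robot, y to its left, z up, the work surface at z = 0. Lengths are in m, angles in rad, forces in N, time in s.
With the tool pointing down it reaches from about 0.35 to 0.725 m from the base axis. Payload 6 kg.
Tool frame: the origin (TCP) lies midway between the tips of the shut fingers; the grasp point (between the pads) lies 19 mm behind it; z points along the fingers, y is the line along which they close (so a half turn about z gives the same grasp; the last joint's range is limited). The gripper opens to 85 mm and grips with 20 to 120 N. Pads are 22 mm wide; open, the fingers measure 114 mm over their backs; the gripper's body (76 mm by 85 mm) begins 54 mm behind the grasp point. The pads swing forward as they close: fully open they stand 13 mm farther back than shut.
Start: joints at [1.501, 0.04, 0.085, 0, -1.615, -0.334], TCP at [0.236, 0.552, 0.231] pointing down, gripper open.
Joint ranges: [-2.56, 2.56], [-1.29, 2.01], [-1.08, 1.49], [-3.29, 1.98], [-2.81, -0.18], [-2.99, 2.99]. Speed limits (rad/s): [2.57, 2.57, 3.01, 3.14, 3.14, 3.14].

## Interface

Orientations are given as a rotation vector (axis times angle).
In Python, from rig import bot, viewer, ticket gives the robot as it stands. The module is installed in compiled form; this text tells all that it offers.
- The arm moves only by the shell command python3 -m inch 'ROWS' [OPENING] [FORCE]. ROWS is JSON, a list that holds one entry, the list of rows, each a list of 4 numbers: the shift along the tool's x, y, z in mm, then the turn about the tool's z in degrees. A call has 1 to 10 rows; each row is the pose to reach, as a shift and turn from the pose commanded when the call began, along the tool's axes at that moment; what a row does not reach only later rows make up. A row lasts 1/12 s, in which the tool goes at most 41.7 mm and 7.16 degrees, less where a joint would pass 70% of its speed; a pose out of reach is approached as far as the arm can. A call with a gripper value outside its range is refused whole. OPENING is the opening, from -1 (shut) to 1 (fully open), set as the call begins (- or left out, the last holds). The fingers move at their own pace and stop on an object; FORCE is the grip in N (left out, the last holds). Time passes only in rows, so rows that repeat a pose let the fingers close. It gives the time, the measured TCP pose, the force, the opening and the grip force at its end, in the units of the state.
- bot.read_state(): the state, without advancing time (a new reading comes with each control period).
- viewer.grab_frame(name): name is "scene" or "top" or "wrist"; returns the picture (384x512x3 uint8, red, green, blue); there is no depth.
- viewer.camera_model(name): a dict with "camera_matrix" (3x3 intrinsics, pixels), "k1" (the pictures are not rectified: a ray, as slopes to the right and down, at radius r is drawn at 1 + k1 r^2 times it, then the intrinsics apply), "eye" and "attitude" of the camera in the world; the wrist camera has in their place "tool_from_camera" (4x4, takes a point from camera to tool coordinates, whose origin is the TCP and whose axes are the flange's). Camera axes: x right, y up, looking along -z (the intrinsics and any distortion apply to the point x, -y, -z); pixel columns grow to the right and rows downward; lengths in m; the calibration is good to about 2 mm. A picture is of the moment at which its call begins: read the wrist's pose just before it. camera_model takes no time and is no camera call.
- ticket.close_job(): hands the job in; it is judged then, once.
The state is a dict: "time_s": time; "q": joint angles; "qd": joint speeds; "tau": joint torques, N m; "ee_pos": TCP position; "tool_rot": TCP orientation; "force": force on the tool from outside, world axes, zero at the start; "ft_torque": the same for the moment, N m; "opening": opening from 0.0 (shut) to 1.0 (fully open); "gripper_force": force on a finger pad.
Only numpy, scipy, OpenCV 4.12 (cv2) and the standard library are available. Lean on these libraries where they do the work, as an engineer would, in place of code of your own. Each camera call takes 0.05 s, during which the arm holds its last target. There are 200 camera calls.

## Working session

There is one attempt and no reset: what is moved stays moved. The work goes in short steps, Python scripts to look and compute and a shell command to move; the robot and the scene stay as the last step left them, time stands still between calls to the robot, and variables do not carry over. Pictures are saved under pics/ and viewed, at most 10 in all, crops included, and the job is handed in when it is done.

```bash
mkdir -p pics; cat > h.py <<'E'
import numpy as np, cv2
from scipy.spatial.transform import Rotation as R
from rig import bot, viewer, ticket
def grab(n,f):
    s=bot.read_state(); im=viewer.grab_frame(n); cv2.imwrite('pics/'+f,im[:,:,::-1]); return s,im
def cam(n,s=None):
    m=viewer.camera_model(n); K=np.array(m['camera_matrix']); k=m['k1']
    if 'eye' in m:
        A=np.array(m['attitude']); e=np.array(m['eye'])
        if A.shape!=(3,3): A=R.from_rotvec(A).as_matrix()
    else:
        T=np.array(m['tool_from_camera']); Rt=R.from_rotvec(s['tool_rot']).as_matrix()
        A=Rt@T[:3,:3]; e=Rt@T[:3,3]+np.array(s['ee_pos'])
    return K,k,A,e
def ray(c,px):
    K,k,A,e=c
    p=cv2.undistortPoints(np.array([[px]],float),K,np.array([k,0,0,0.]))[0,0]
    d=A@np.array([p[0],-p[1],-1]); return e,d/np.linalg.norm(d)
def onz(c,px,z):
    e,d=ray(c,px); return e+d*(z-e[2])/d[2]
def proj(c,P):
    K,k,A,e=c; q=A.T@(np.array(P)-e); x,y=q[0]/-q[2],-q[1]/-q[2]; f=1+k*(x*x+y*y)
    return K[:2]@np.array([x*f,y*f,1])
def tri(c1,p1,c2,p2):
    a,u=ray(c1,p1); b,v=ray(c2,p2); t=np.linalg.lstsq(np.c_[u,-v],b-a,rcond=None)[0]
    P,Q=a+u*t[0],b+v*t[1]; return (P+Q)/2,np.linalg.norm(P-Q)
E
python3 - <<'E'
from h import *
_,a=grab('scene','s0.png');_,b=grab('top','t0.png')
for n in('scene','top','wrist'):print(n,viewer.camera_model(n))
s=bot.read_state();print(s['ee_pos'],s['tool_rot'],R.from_rotvec(s['tool_rot']).as_matrix().round(3),s['time_s'],s['opening'])
E
```

```text
scene {'camera_matrix': array([[444.72556154,   0.        , 253.30189196],
       [  0.        , 444.72556154, 188.72434579],
       [  0.        ,   0.        ,   1.        ]]), 'k1': -0.017877543631950026, 'eye': array([ 1.30553722, -0.32955133,  0.65354844]), 'attitude': array([0.88556001, 0.60012866, 1.06404069])}
top {'camera_matrix': array([[357.1642091 ,   0.        , 259.00366151],
       [  0.        , 357.1642091 , 189.60858499],
       [  0.        ,   0.        ,   1.        ]]), 'k1': -0.05036107970317843, 'eye': array([ 0.41695096, -0.00672366,  1.08163761]), 'attitude': array([ 0.07230022, -0.05342543, -1.57802249])}
wrist {'camera_matrix': array([[340.7434978 ,   0.        , 254.77055045],
       [  0.        , 340.7434978 , 194.16472028],
       [  0.        ,   0.        ,   1.        ]]), 'k1': -0.05219164565639293, 'tool_from_camera': array([[ 2.95272651e-05,  9.49435992e-01,  3.13960660e-01,
         8.22901383e-02],
       [ 9.99999985e-01, -8.15805359e-05,  1.52656809e-04,
         4.78456350e-04],
       [ 1.70550948e-04,  3.13960651e-01, -9.49435980e-01,
        -1.43134466e-01],
       [ 0.00000000e+00,  0.00000000e+00,  0.00000000e+00,
         1.00000000e+00]])}
[0.23557031 0.55147844 0.23037617] [ 3.07618081e+00 -6.29633666e-01 -3.07141163e-04] [[ 0.92  -0.393 -0.001]
 [-0.393 -0.92  -0.002]
 [ 0.     0.002 -1.   ]] 0.1 1.002988379647068
```

View pics/s0.png

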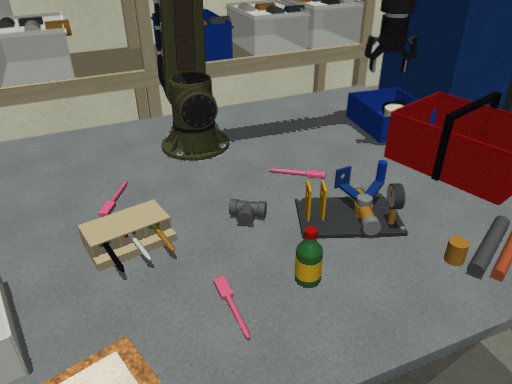

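View pics/t0.png

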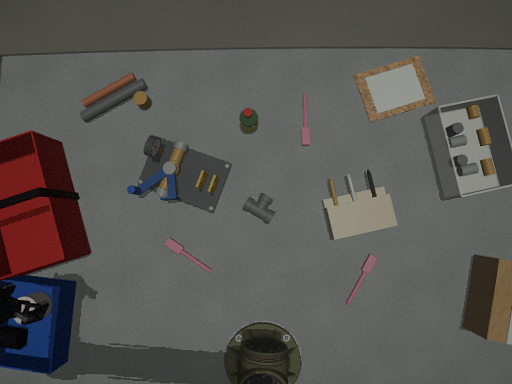

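The top view shows the rack at about (360,212), with brass, silver and black shafts from left to right, so the lock pin is in the middle slot. The valve is at about (180,175), with yellow plates at (199,181) and (211,183) and the post near (133,189). Next I'll zoom in and mask by colour.

```bash
python3 - <<'E'
from h import *
b=cv2.imread('pics/t0.png');a=cv2.imread('pics/s0.png')
z=lambda im,x,y,w,h,f:cv2.resize(im[y:y+h,x:x+w],None,fx=f,fy=f,interpolation=cv2.INTER_CUBIC)
cv2.imwrite('pics/c1.png',np.vstack([np.hstack([z(b,120,125,120,90,3.3),z(b,310,160,100,90,3.3)[:297]]),np.hstack([z(a,290,150,120,90,3.3),z(a,75,195,110,90,3.0)[:297,:330] if 0 else cv2.resize(a[195:285,80:180],(330,297),interpolation=cv2.INTER_CUBIC)])]))
for n,im in(('top',b),('scene',a)):
  hs=cv2.cvtColor(im,cv2.COLOR_BGR2HSV)
  for nm,lo,hi in(('yellow',(18,150,110),(30,255,255)),('blue',(100,130,60),(125,255,255)),('beige',(12,40,140),(30,130,255))):
    m=cv2.inRange(hs,lo,hi);k,l,st,ce=cv2.connectedComponentsWithStats(m)
    for i in range(1,k):
      if st[i,4]>15: print(n,nm,st[i],ce[i].round(1), onz(cam(n),ce[i],{'yellow':.098,'blue':.05,'beige':.052}[nm]).round(3) )
E
```

```text
top blue [138 170  38  30 437] [160.6 183.6] [0.52  0.293 0.05 ]
top blue [127 186   9   8  51] [131.  189.2] [0.504 0.38  0.05 ]
top blue [   2  280   58   91 1954] [ 36.7 321.6] [0.119 0.657 0.05 ]
top blue [  0 365  39   7  65] [ 17.5 368.2] [-0.017  0.714  0.05 ]
top beige [ 354  187   43   48 1229] [375.4 211.4] [ 0.434 -0.33   0.052]
scene yellow [259   5   8   4  21] [262.5   6.7] [-1.705  0.991  0.098]
scene yellow [45 22 17  7 70] [53.7 25.2] [-1.701 -0.372  0.098]
scene yellow [64 22  6  7 24] [66.4 24.7] [-1.681 -0.301  0.098]
scene yellow [307 181   5  40  98] [308.9 199.9] [0.575 0.107 0.098]
scene yellow [321 180   6  40  99] [323.9 199. ] [0.585 0.14  0.098]
scene yellow [357 189   7   4  16] [360.  190.5] [0.587 0.236 0.098]
scene yellow [355 202  19  16 121] [365.3 210.6] [0.661 0.199 0.098]
scene yellow [156 229  18  22 117] [164.8 239.2] [ 0.586 -0.227  0.098]
scene yellow [449 236  20  30 302] [458.7 247.8] [0.839 0.292 0.098]
scene yellow [296 260  26  22 410] [308.  271.6] [ 0.783 -0.009  0.098]
scene blue [ 447    0   65  109 5113] [484.1  51.1] [-0.346  1.626 
[... 720 characters left out ...]
[  0  69 145  20 261] [72.4 78.8] [-0.729 -0.334  0.052]
scene beige [  78  199   92   48 1962] [122.  222.1] [ 0.426 -0.295  0.052]
scene beige [163 228  13   9  76] [168.9 232.1] [ 0.505 -0.204  0.052]
scene beige [139 234  22  12 143] [149.7 239.5] [ 0.515 -0.249  0.052]
scene beige [113 243  25  14 167] [124.9 249.1] [ 0.526 -0.304  0.052]
scene beige [ 93 253  18  12 120] [101.7 258.2] [ 0.537 -0.353  0.052]
scene beige [101 340  18  11  22] [108.6 345.1] [ 0.766 -0.368  0.052]
scene beige [ 76 351  64  33 106] [111.8 364. ] [ 0.806 -0.368  0.052]
scene beige [ 84 352  14   8  18] [ 90.2 355.4] [ 0.776 -0.398  0.052]
scene beige [ 67 360  16   9  16] [ 74.5 364. ] [ 0.783 -0.423  0.052]
```

View pics/c1.png

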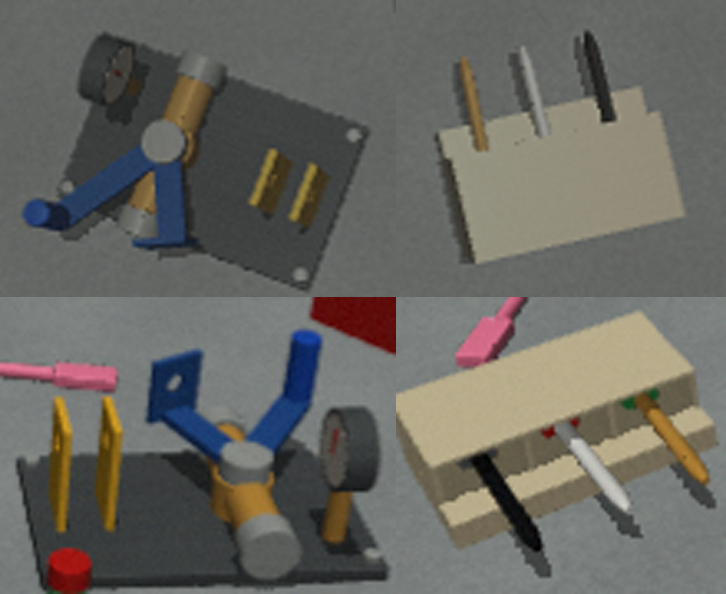

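```bash
python3 - <<'E'
from h import *
c=cam('top')
f=lambda x,y:(120+x/3.3,125+y/3.3); g=lambda x,y:(310+(x-396)/3.3,160+y/3.3)
hub=onz(c,f(163,142),.06);post=onz(c,f(38,212),.107)
c1=onz(c,f(368,128),.012);c2=onz(c,f(303,288),.012)
print('hub',hub,'post',post,np.linalg.norm((post-hub)[:2]),'corners',c1,c2,np.linalg.norm(c1-c2))
m=(c1+c2)/2;d=(hub-m)[:2];print('dist',np.linalg.norm(d),'yaw',np.degrees(np.arctan2(d[1],d[0])))
e=(c1-c2)[:2];print('edge yaw',np.degrees(np.arctan2(e[1],e[0])))
p=(post-hub)[:2];print('post ang',np.degrees(np.arctan2(p[1],p[0])))
for n,q,zz in(('FL',(450,158),.052),('FR',(662,112),.052),('BR',(685,215),.052),('BL',(473,263),.052),('nose',(522,47),.026),('sh',(545,133),.03),('bn',(465,58),.026),('kn',(588,32),.026)):
  print(n,onz(c,g(*q),zz).round(4))
E
```

```text
hub [0.56394758 0.2648638  0.06      ] post [0.49916728 0.35760107 0.107     ] 0.11312245003569336 corners [0.58183178 0.08839531 0.012     ] [0.43578412 0.14776187 0.012     ] 0.15765249042019447
dist 0.15680011040309033 yaw 69.41139179822413
edge yaw -22.121134649414884
post ang 124.93567443835126
FL [ 0.4451 -0.1882  0.052 ]
FR [ 0.4836 -0.3758  0.052 ]
BR [ 0.3934 -0.3929  0.052 ]
BL [ 0.3539 -0.2063  0.052 ]
nose [ 0.5452 -0.2601  0.026 ]
sh [ 0.4672 -0.2776  0.03  ]
bn [ 0.5356 -0.2084  0.026 ]
kn [ 0.5583 -0.3204  0.026 ]
```

```bash
python3 -m inch '[[[20,8,-10,0],[55,22,-20,0],[93,38,-30,0],[131,54,-40,0],[169,70,-50,0],[207,86,-60,0],[245,101,-70,0],[283,117,-70,0],[321,132,-70,0],[355,146,-70,0]]]' 
python3 -m inch '[[[35,15,0,0],[58,24,0,0],[72,30,0,0],[73,30,0,0],[73,30,0,0],[73,30,0,0]]]' -
python3 - <<'E'
from h import *
s,w=grab('wrist','w1.png');print(s['ee_pos'],s['tool_rot'],s['time_s'])
c=cam('wrist',s);v=np.array([.564,.265]);y=np.radians(68.3);M=np.array([[np.cos(y),-np.sin(y)],[np.sin(y),np.cos(y)]])
P=lambda a,b,z:proj(c,[*(v+M@[a,b]),z]).round(0)
print('mouth',P(-.142,0,.098),'tabplate',P(-.1,0,.098),'hub',P(0,0,.06))
cv2.imwrite('pics/w1b.png',cv2.resize(cv2.imread('pics/w1.png'),(800,600),interpolation=cv2.INTER_CUBIC))
E
```

```text
time_s: 0.93
ee_pos: [0.5059, 0.2762, 0.3013]
tool_rot: [-3.078, 0.63, 0.0]
force: [0.4, 0.6, -0.8]
opening: 1.003
gripper_force: 0.0
time_s: 1.43
ee_pos: [0.5599, 0.2221, 0.3009]
tool_rot: [3.077, -0.63, -0.001]
force: [-0.7, 0.3, 0.3]
opening: 1.0
gripper_force: 0.0
[0.55986256 0.22206838 0.30089513] [ 3.07745188e+00 -6.29641248e-01 -9.48787640e-04] 1.4333
mouth [350. 174.] tabplate [310. 175.] hub [219. 168.]
```

View pics/w1b.png

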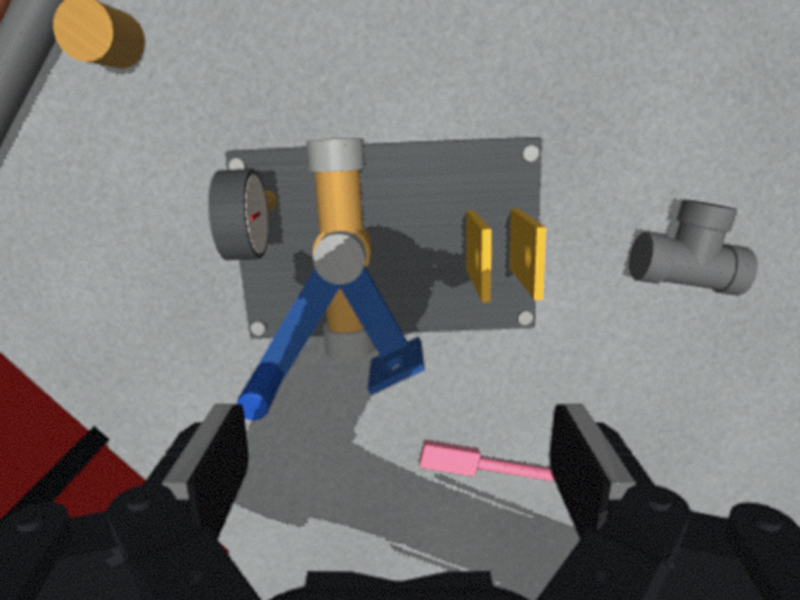

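The wrist view shows the hub at (217,165) native, the base plate corners (z 12) at (145,96), (346,88), (342,210) and (160,216), the bright plate tops near (346,167) and (311,169), and the post top at (162,258). I'll refine the valve pose from these.

```bash
cat > w1.py <<'E'
from h import *
im=cv2.imread('pics/w1.png')
s=dict(ee_pos=[0.55986256,0.22206838,0.30089513],tool_rot=[3.07745188,-.629641248,-.00094878764])
c=cam('wrist',s)
hs=cv2.cvtColor(im,cv2.COLOR_BGR2HSV)
roi=hs[120:200,290:360]
m=cv2.inRange(roi,(18,150,190),(32,255,255));k,l,st,ce=cv2.connectedComponentsWithStats(m)
tops=[]
for i in range(1,k):
  if st[i,4]>40:
    q=ce[i]+[290,120];P=onz(c,q,.098);rc=cv2.minAreaRect(np.argwhere(l==i)[:,::-1].astype(np.float32));print('top',q,st[i],rc[1],P.round(4));tops.append(P[:2])
f=lambda x,y:(x/1.5625-.2,y/1.5625-.2)
C=[onz(c,f(*q),.012)[:2] for q in((227,150),(541,138),(534,328),(250,338))]
B=[(.09,-.08),(-.16,-.08),(-.16,.08),(.09,.08)]
hub=onz(c,f(339,257),.06)[:2];C.append(hub);B.append((0,0))
print('hub',hub)
if len(tops)==2:
  d=tops[0]-tops[1];print('plate sep',np.linalg.norm(d))
  tops.sort(key=lambda p:np.linalg.norm(p-hub)); C+=tops;B+=[(-.103,0),(-.139,0)]
A=np.array(C);B=np.array(B);a0,b0=A.mean(0),B.mean(0);H=(B-b0).T@(A-a0);U,_,V=np.linalg.svd(H);M=V.T@U.T;t=a0-M@b0
print('yaw',np.degrees(np.arctan2(M[1,0],M[0,0])),'t',t,'det',np.linalg.det(M));print(((B@M.T+t)-A).round(4)*1000)
pt=onz(c,f(251,403),.107)[:2];pl=M.T@(pt-t);print('post',pt,np.linalg.norm(pl),np.arctan2(pl[1],pl[0])-.794)
E
python3 w1.py
```

```text
top [344.96137339 167.75536481] [ 52  25   7  47 233] (5.188471794128418, 46.158180236816406) [0.5197 0.136  0.098 ]
top [310.75714286 159.92142857] [ 18  27   6  26 140] (25.0, 5.0) [0.5416 0.1662 0.098 ]
hub [0.56909532 0.26526935]
plate sep 0.03729848559748759
yaw 69.30803560108055 t [0.56963704 0.26524009] det 1.0
[[ 2.3  1.7]
 [ 2.5 -2.1]
 [ 1.4 -1.7]
 [ 0.8  0.1]
 [ 0.5 -0. ]
 [-8.4  2.7]
 [ 0.8 -0.8]]
post [0.50535137 0.35938627] 0.11400066998743397 0.1662510014834384
```

```bash
python3 -m inch '[[[-20,-20,0,0],[-47,-47,0,0],[-75,-75,20,0],[-98,-98,40,0],[-104,-104,70,0],[-104,-104,110,0],[-104,-104,150,0],[-104,-104,185,0],[-104,-104,200,0],[-104,-104,200,0]]]' 0.2
python3 - <<'E'
from h import *
s,w=grab('wrist','w2.png');print(s['ee_pos'],s['time_s'],s['opening'])
E
```

```text
time_s: 2.32
ee_pos: [0.5024, 0.3574, 0.0959]
tool_rot: [3.072, -0.626, -0.008]
force: [0.2, -0.3, -0.7]
opening: 0.601
gripper_force: 0.0
[0.50237119 0.35736423 0.09588743] 2.3167 0.600708542621838
```

View pics/w2.png

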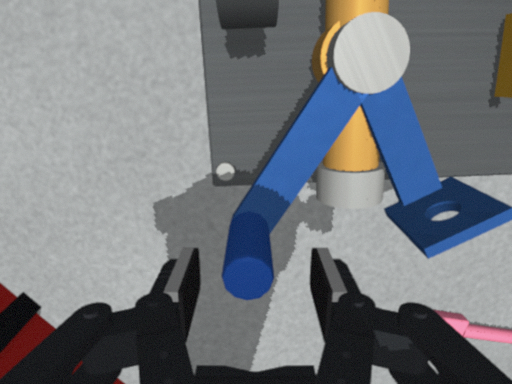

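The post is centred between the fingers at (248,270), so I lower, narrow the cage and sweep the arc.

```bash
python3 -m inch '[[[0,0,12,0],[0,0,25,0],[0,0,31,0],[0,0,31,0],[0,0,31,0]]]' -0.24
python3 -m inch '[[[-6,10,0,0],[-12,23,0,0],[-15,37,0,0],[-18,51,0,0],[-18,65,0,0],[-17,79,0,0],[-14,92,0,0],[-10,106,0,0],[-6,114,0,0],[-5,117,0,0]]]'
python3 - <<'E'
from h import *
s,w=grab('wrist','w3.png');print(s['ee_pos'],s['time_s'],s['opening'])
s,w=grab('top','t3.png')
E
```

```text
time_s: 2.78
ee_pos: [0.5054, 0.3581, 0.0702]
tool_rot: [3.077, -0.63, 0.0]
force: [0.2, 0.5, 0.6]
opening: 0.38
gripper_force: 0.0
time_s: 3.62
ee_pos: [0.4553, 0.2514, 0.071]
tool_rot: [-3.077, 0.631, -0.001]
force: [0.1, 1.7, 0.5]
opening: 0.38
gripper_force: 0.7
[0.4553233  0.2514168  0.07095419] 3.6167 0.3800571765282498
```

View pics/w3.png

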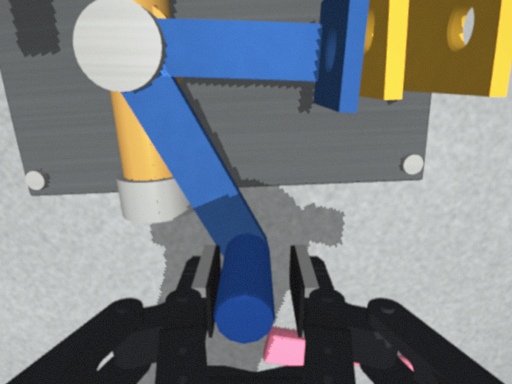

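The handle is nearly closed, with the tab just behind the inner plate. I push gently until the force rises.

```bash
python3 -m inch '[[[1,2,0,0],[2,4,0,0],[3,5,0,0],[3,5,0,0]]]'; python3 -m inch '[[[1,2,0,0],[2,4,0,0],[3,5,0,0],[3,5,0,0]]]'
```

```text
time_s: 4.05
ee_pos: [0.4557, 0.2468, 0.0701]
tool_rot: [3.077, -0.63, -0.0]
force: [1.4, 0.2, 0.6]
opening: 0.382
gripper_force: 0.3
time_s: 4.38
ee_pos: [0.4563, 0.2427, 0.0702]
tool_rot: [-3.074, 0.628, 0.001]
force: [-1.5, 8.0, -1.5]
opening: 0.377
gripper_force: 3.6
```

```bash
python3 -m inch '[[[1,1,0,0],[1,2,0,0],[1,2,0,0]]]'; python3 -m inch '[[[-2,-5,0,0],[-2,-5,-20,0],[-2,-5,-60,0],[-2,-5,-100,0],[-2,-5,-140,0],[-2,-5,-160,0],[-2,-5,-160,0],[-2,-5,-160,0]]]'
python3 - <<'E'
from h import *
s,w=grab('wrist','w4.png');print(s['ee_pos'],s['tool_rot'],s['time_s'])
cv2.imwrite('pics/w4b.png',cv2.resize(cv2.imread('pics/w4.png'),(800,600),interpolation=cv2.INTER_CUBIC))
E
```

```text
time_s: 4.63
ee_pos: [0.4567, 0.2425, 0.0702]
tool_rot: [-3.071, 0.626, -0.0]
force: [2.2, 16.0, -4.2]
opening: 0.387
gripper_force: 7.1
time_s: 5.3
ee_pos: [0.4569, 0.2442, 0.2316]
tool_rot: [-3.076, 0.63, -0.002]
force: [-0.1, 0.7, -1.1]
opening: 0.383
gripper_force: 0.0
[0.45692546 0.2441743  0.23160246] [-3.07636611e+00  6.30205270e-01 -1.68121671e-03] 5.3
```

View pics/w4b.png

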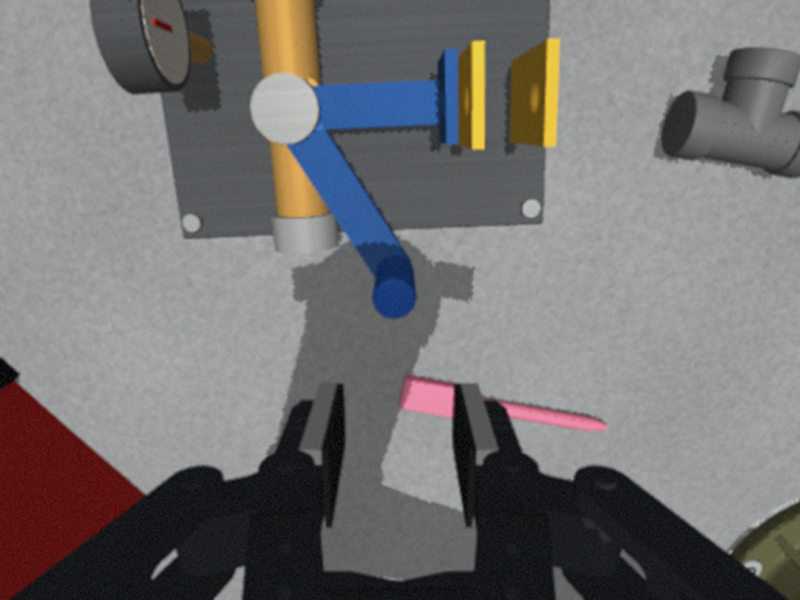

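The handle is closed, with the tab right behind the inner plate at (450,96) of 800. I'll measure the plate tops here and then go and look at the rack.

```bash
python3 - <<'E'
from h import *
im=cv2.imread('pics/w4.png');s=dict(ee_pos=[0.45692546,0.2441743,0.23160246],tool_rot=[-3.07636611,.63020527,-.00168121671]);c=cam('wrist',s)
hs=cv2.cvtColor(im,cv2.COLOR_BGR2HSV);r=hs[15:105,285:365]
m=cv2.inRange(r,(18,150,185),(32,255,255));k,l,st,ce=cv2.connectedComponentsWithStats(m);T=[]
for i in range(1,k):
  if st[i,4]>80:
    rc=cv2.minAreaRect(np.argwhere(l==i)[:,::-1].astype(np.float32))
    q=np.array(rc[0])+[285,15];bx=cv2.boxPoints(rc)+[285,15]
    E=sorted([onz(c,p,.098)[:2] for p in bx],key=lambda p:p[0]);a=(E[2]+E[3])/2-(E[0]+E[1])/2
    print(q,rc[1],onz(c,q,.098).round(4),'len',np.linalg.norm(a),'normal yaw',np.degrees(np.arctan2(a[1],a[0]))+90);T.append(onz(c,q,.098)[:2])
T.sort(key=lambda p:p[1]);d=T[1]-T[0];print('sep',np.linalg.norm(d),np.degrees(np.arctan2(d[1],d[0])))
h=onz(c,(284.5/1.5625,107/1.5625),.06)[:2];d=h-T[0];print('hub',h,np.linalg.norm(d),np.degrees(np.arctan2(d[1],d[0])))
E
```

```text
[305.5  60.5] (69.0, 7.0) [0.5321 0.1697 0.098 ] len 0.04999467043210373 normal yaw 69.15660398528475
[352.47403717  58.5160675 ] (7.216193199157715, 67.2325668334961) [0.5195 0.1359 0.098 ] len 0.048700951147335185 normal yaw 69.21711873112909
sep 0.036000406299651524 69.63085940650514
hub [0.56842734 0.26550225] 0.13850113308200465 69.32441117341492
```

```bash
python3 -m inch '[[[7,15,-5,6],[20,43,-10,13],[35,76,-15,20],[51,110,-20,27],[67,145,-20,34],[83,180,-20,41],[99,216,-20,48],[115,250,-20,55],[127,275,-20,62],[131,286,-20,69]]]'
python3 - <<'E'
from h import *
s=bot.read_state();M=R.from_rotvec(s['tool_rot']).as_matrix();print(s['q'],s['ee_pos'],M.round(3));print(M.T@(np.array([.47,-.28,.25])-s['ee_pos'])*1000,'turn',np.degrees(np.arctan2(M[1,1],M[0,1]))-101.6)
E
```

```text
time_s: 6.18
ee_pos: [0.4637, -0.0735, 0.2486]
tool_rot: [2.167, -2.27, -0.002]
force: [0.1, 0.6, 0.0]
opening: 0.379
gripper_force: 0.0
[ 2.74971624e-01 -3.06055432e-01 -1.96857777e-01  4.01489541e-04
 -1.68360494e+00 -3.21313439e-01] [ 0.46373901 -0.0734847   0.24858915] [[-0.046 -0.999 -0.003]
 [-0.999  0.046 -0.001]
 [ 0.002  0.003 -1.   ]]
[206.00478718 -15.82607394  -1.15015455] turn 75.74211775866004
```

```bash
python3 -m inch '[[[15,-1,0,7],[40,-3,0,14],[65,-5,0,21],[90,-7,0,28],[115,-9,0,35],[140,-11,0,42],[165,-13,0,49],[187,-15,0,56],[201,-16,0,63],[206,-16,0,70]]]'
python3 -m inch '[[[0,0,0,3],[0,0,0,6],[0,0,0,6],[0,0,0,6]]]' -0.2
python3 - <<'E'
from h import *
s,w=grab('wrist','w5.png');print(s['ee_pos'],s['tool_rot'],s['time_s'],s['q'])
cv2.imwrite('pics/w5b.png',cv2.resize(cv2.imread('pics/w5.png'),(800,600),interpolation=cv2.INTER_CUBIC))
E
```

```text
time_s: 7.02
ee_pos: [0.472, -0.2785, 0.2477]
tool_rot: [0.474, -3.101, -0.002]
force: [0.3, 0.7, 0.5]
opening: 0.382
gripper_force: 0.0
time_s: 7.35
ee_pos: [0.4725, -0.2767, 0.2488]
tool_rot: [0.327, -3.122, -0.001]
force: [-0.5, -0.1, 0.7]
opening: 0.4
gripper_force: 0.0
[ 0.47253385 -0.27666145  0.24883488] [ 3.26633115e-01 -3.12192814e+00 -1.25690187e-03] 7.35 [-1.62686493e-01 -9.42050300e-02 -1.50099432e-02 -8.06810643e-05
 -1.65273344e+00 -1.19962399e+00]
```

View pics/w5b.png

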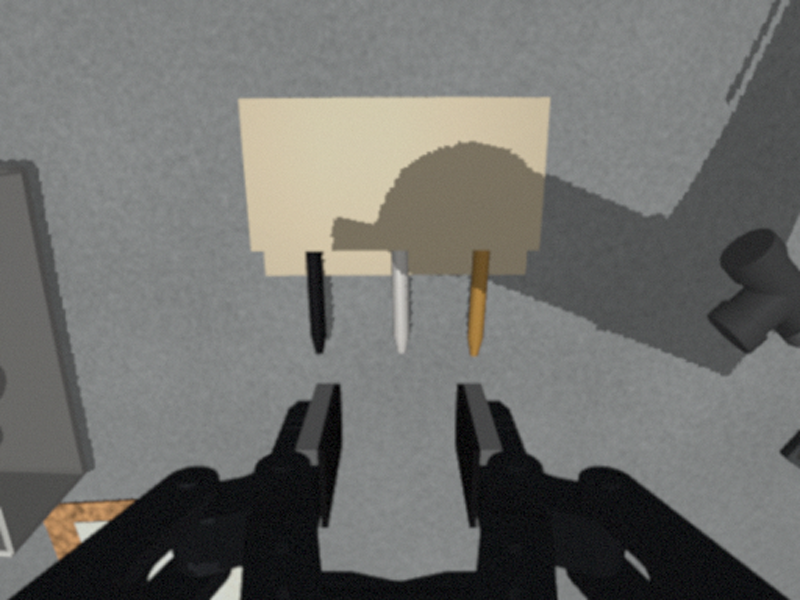

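The rack is square to the image. The silver pin's nose is at (402,353) of 800 and its shaft meets the roof edge at (400,250), with the roof front corners at (250,250) and (540,249).

```bash
python3 - <<'E'
from h import *
s=dict(ee_pos=[0.47253385,-0.27666145,0.24883488],tool_rot=[.326633115,-3.12192814,-.00125690187]);c=cam('wrist',s)
f=lambda x,y,z:onz(c,(x/1.5625-.2,y/1.5625-.2),z)
n=f(402,353,.026);b=f(400.5,262,.028);l=f(250,250,.052);r=f(540,249,.052);l2=f(265,276,.02);r2=f(527,275,.02)
M=R.from_rotvec(s['tool_rot']).as_matrix()
for k,v in dict(n=n,b=b,l=l,r=r,l2=l2,r2=r2).items():print(k,v.round(4),(M.T@(v-s['ee_pos'])*1000).round(1))
d=(n-b)[:2];e=(r-l)[:2];print('pin yaw',np.degrees(np.arctan2(d[1],d[0])),'rack',np.degrees(np.arctan2(e[1],e[0]))-90,np.linalg.norm(e),'front',(l+r)/2,np.linalg.norm(((l+r)/2-n)[:2]),'toolx',np.degrees(np.arctan2(M[1,0],M[0,0])))
E
```

```text
n [ 0.5501 -0.2586  0.026 ] [-80.2   1.4 222.6]
b [ 0.4816 -0.2743  0.028 ] [-1.000e+01  2.000e-01  2.208e+02]
l [ 0.4883 -0.3735  0.052 ] [  4.1 -98.3 196.7]
r [ 0.4485 -0.1883  0.052 ] [  4.7  91.2 196.9]
l2 [ 0.5139 -0.3679  0.02  ] [-22.2 -98.  228.7]
r2 [ 0.4739 -0.1821  0.02  ] [-21.5  92.  228.9]
pin yaw 12.940474155998215 rack 12.128953322228583 0.18951135264460958 front [ 0.4683813  -0.28090826  0.052     ] 0.08468851491056367 toolx -168.05419136667902
```

```bash
python3 -m inch '[[[-12,0,15,0],[-25,1,45,0],[-25,1,80,0],[-25,1,115,0],[-25,1,150,0],[-25,1,180,0],[-25,1,205,0],[-25,1,220,0],[-25,1,226,0],[-25,1,226,0]]]'
python3 -m inch '[[[0,0,0,0],[0,0,0,0],[0,0,0,0],[0,0,0,0],[0,0,0,0]]]' -1 60
```

```text
time_s: 8.23
ee_pos: [0.4962, -0.2703, 0.0225]
tool_rot: [0.326, -3.121, -0.002]
force: [-0.3, 0.6, 0.8]
opening: 0.397
gripper_force: 0.0
time_s: 8.65
ee_pos: [0.4984, -0.271, 0.026]
tool_rot: [-0.325, 3.122, -0.002]
force: [1.0, 0.8, 4.3]
opening: 0.1
gripper_force: 59.1
```

The fingers seem to ride high on the shaft (TCP pushed up, opening narrower than 12 mm). I'll regrip clear of the rack floor and a bit lower.

```bash
python3 -m inch '[[[0,0,-2,0],[0,0,-2,0],[-4,0,-2,0],[-13,0,0,0],[-13,0,8,0],[-13,0,8,0],[-13,0,8,0]]]' -0.2
python3 -m inch '[[[0,0,0,0],[0,0,0,0],[0,0,0,0],[0,0,0,0],[0,0,0,0]]]' -1 80
```

```text
time_s: 9.23
ee_pos: [0.5094, -0.2676, 0.0149]
tool_rot: [0.325, -3.122, -0.001]
force: [-0.3, -0.9, -0.8]
opening: 0.398
gripper_force: 0.0
time_s: 9.65
ee_pos: [0.51, -0.2681, 0.0165]
tool_rot: [-0.325, 3.125, -0.0]
force: [-1.5, 0.1, 0.0]
opening: 0.104
gripper_force: 78.2
```

```bash
python3 -m inch '[[[0,0,-4,0],[-8,0,-4,0],[-20,0,-4,0],[-34,0,-4,0],[-48,0,-4,0],[-62,0,-4,0],[-76,0,-4,0],[-88,0,-4,0],[-95,0,-4,0],[-95,0,-4,0]]]'
python3 -m inch '[[[0,0,-10,0],[0,0,-30,0],[0,0,-55,0],[0,0,-70,0],[0,0,-75,0],[0,0,-75,0]]]'
python3 - <<'E'
from h import *
s,w=grab('scene','s6.png');t=viewer.grab_frame('wrist')
cv2.imwrite('pics/s6b.png',np.hstack([cv2.resize(w[150:330,60:300],(480,360)),cv2.resize(t[150:384,150:362],(320,360))])[:,:,::-1])
print(s['ee_pos'],s['time_s'])
E
```

```text
time_s: 10.48
ee_pos: [0.6041, -0.2479, 0.0199]
tool_rot: [0.326, -3.125, 0.0]
force: [-0.5, -0.0, -1.5]
opening: 0.107
gripper_force: 78.2
time_s: 10.98
ee_pos: [0.6035, -0.2488, 0.0979]
tool_rot: [-0.324, 3.121, -0.002]
force: [0.3, -0.3, -1.1]
opening: 0.11
gripper_force: 78.2
[ 0.60354231 -0.24878381  0.09794427] 10.9833
```

View pics/s6b.png

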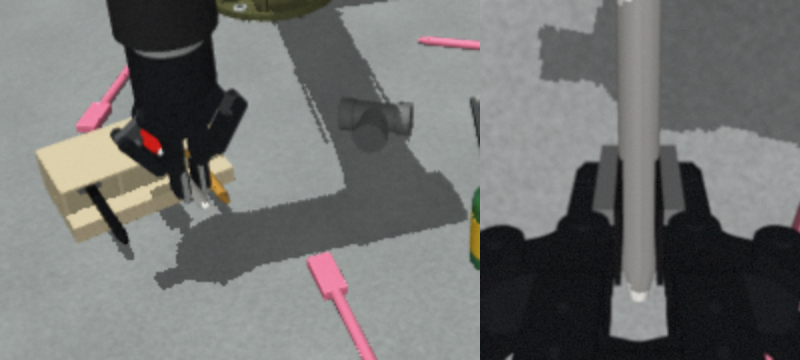

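```bash
python3 - <<'E'
from h import *
u=np.array([np.cos(.21),np.sin(.21),0]);T=np.array([.6035,-.2488,.107])
c=cam('scene')
for n,k in(('nose',.044),('shoulder',-.066),('gripend',-.121)):
  p=proj(c,T+u*k);print(n,p.round(),((p-[60,150])*2).round())
w=cv2.imread('pics/s6.png');hs=cv2.cvtColor(w,cv2.COLOR_BGR2HSV)[150:330,60:300]
m=cv2.inRange(hs,(0,170,90),(8,255,255))|cv2.inRange(hs,(174,170,90),(180,255,255))
k,l,st,ce=cv2.connectedComponentsWithStats(m)
for i in range(1,k):
  if st[i,4]>8:
    e,d=ray(c,ce[i]+[60,150]);n=np.cross(u,[0,0,1]);t=((T-e)@n)/(d@n);P=e+d*t;print(st[i],ce[i]*2,'in pin plane: along',(P-T)@u,'z',P[2])
E
```

```text
nose [165. 255.] [210. 211.]
shoulder [142. 227.] [164. 154.]
gripend [132. 214.] [144. 128.]
[70 64 11 13 74] [149.45945946 140.59459459] in pin plane: along -0.10873274516892885 z 0.09813076805656418
```

```bash
python3 -m inch '[[[4,20,0,0],[9,50,0,0],[14,85,0,0],[19,120,0,0],[24,148,0,0],[26,162,0,0],[26,162,20,0],[26,162,45,0],[26,162,65,0],[26,162,75,0]]]'
python3 -m inch '[[[0,0,5,0],[0,0,10,0],[0,0,15,0],[0,0,18,0],[0,0,18,0]]]'
```

```text
time_s: 11.92
ee_pos: [0.5414, -0.0951, 0.0157]
tool_rot: [0.324, -3.118, -0.001]
force: [-0.8, -1.0, -1.7]
opening: 0.102
gripper_force: 78.3
time_s: 12.33
ee_pos: [0.5443, -0.0953, 0.0022]
tool_rot: [0.324, -3.125, 0.0]
force: [-0.3, 0.2, -0.9]
opening: 0.103
gripper_force: 78.3
```

```bash
python3 -m inch '[[[0,0,0,0],[0,0,0,0],[0,0,0,0],[0,0,-15,0],[0,0,-50,0],[20,0,-90,0],[50,0,-125,0],[80,0,-150,0],[94,0,-150,0],[94,0,-150,0]]]' 0
python3 -m inch '[[[0,0,0,0],[0,0,0,0]]]'
python3 - <<'E'
from h import *
s,w=grab('wrist','w7.png');print(s['ee_pos'],s['tool_rot'],s['time_s'])
c=cam('wrist',s);hs=cv2.cvtColor(w,cv2.COLOR_RGB2HSV)
m=cv2.inRange(hs,(0,170,60),(8,255,255))|cv2.inRange(hs,(174,170,60),(180,255,255))
k,l,st,ce=cv2.connectedComponentsWithStats(m)
for i in range(1,k):
  if st[i,4]>150:
    rc=cv2.minAreaRect(np.argwhere(l==i)[:,::-1].astype(np.float32));B=np.array([onz(c,p,.012) for p in cv2.boxPoints(rc)])
    e=[B[1]-B[0],B[2]-B[1]];print(st[i],rc,'centre',B.mean(0).round(4),[ (round(np.linalg.norm(v),4),round(np.degrees(np.arctan2(v[1],v[0])),1)) for v in e])
    M=R.from_rotvec(s['tool_rot']).as_matrix();print('tool',M.T@(B.mean(0)-s['ee_pos'])*1000,'toolx',np.degrees(np.arctan2(M[1,0],M[0,0])))
E
```

```text
time_s: 13.17
ee_pos: [0.4517, -0.1151, 0.1566]
tool_rot: [-0.323, 3.117, -0.0]
force: [0.1, 0.7, 0.0]
opening: 0.501
gripper_force: 0.0
time_s: 13.33
ee_pos: [0.4524, -0.1144, 0.1522]
tool_rot: [-0.325, 3.125, 0.0]
force: [-0.3, 0.1, -0.4]
opening: 0.503
gripper_force: 0.0
[ 0.45241016 -0.11441878  0.15222127] [-3.24747766e-01  3.12450823e+00  2.22783333e-04] 13.3333
[ 239  142   29   62 1710] ((253.0, 172.5), (61.0, 28.0), 90.0) centre [ 0.4484 -0.1181  0.012 ] [(np.float64(0.0234), np.float64(101.9)), (np.float64(0.0541), np.float64(12.5))]
tool [  4.68076813  -2.80892892 140.21970046] toolx -168.13246480406545
```

View pics/w7.png

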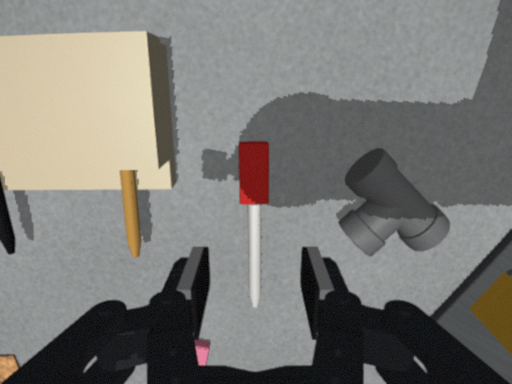

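The pin lies flat and square to the tool, its red grip centred at (253,172). I'll grasp the grip at the fingertips.

```bash
python3 -m inch '[[[6,-1,30,0],[6,-1,68,0],[6,-1,105,0],[6,-1,130,0],[6,-1,145,0],[6,-1,149,0],[6,-1,149,0]]]'
python3 -m inch '[[[0,0,0,0],[0,0,0,0],[0,0,0,0],[0,0,0,0],[0,0,0,0]]]' -1 100
python3 -m inch '[[[0,0,-5,0],[0,0,-20,0],[0,0,-45,0],[0,0,-80,0],[0,0,-105,0],[0,0,-120,0],[0,0,-120,0],[0,0,-120,0]]]'
python3 - <<'E'
from h import *
s,w=grab('wrist','w8.png');s2=bot.read_state()
print(s['ee_pos'],s['tool_rot'],s['q'])
c=cam('wrist',s);hs=cv2.cvtColor(w,cv2.COLOR_RGB2HSV)
m=cv2.inRange(hs,(0,170,60),(8,255,255))|cv2.inRange(hs,(174,170,60),(180,255,255))
k,l,st,ce=cv2.connectedComponentsWithStats(m)
for i in range(1,k):
  if st[i,4]>150: print(st[i],ce[i])
# silver shaft row profile
v=hs[:,:,2].astype(int);sa=hs[:,:,1]
for r in range(200,384,12):
  x=np.where((v[r,225:285]>150)&(sa[r,225:285]<40))[0]
  if len(x): print(r,x.min()+225,x.max()+225,len(x))
E
```

```text
time_s: 13.97
ee_pos: [0.4457, -0.1169, 0.0016]
tool_rot: [0.324, -3.121, 0.001]
force: [0.6, 0.6, 0.4]
opening: 0.503
gripper_force: 0.0
time_s: 14.38
ee_pos: [0.4478, -0.1168, 0.005]
tool_rot: [-0.325, 3.122, -0.001]
force: [-1.3, 1.0, 6.1]
opening: 0.259
gripper_force: 99.0
time_s: 15.05
ee_pos: [0.4467, -0.1165, 0.1236]
tool_rot: [-0.324, 3.124, 0.001]
force: [-0.1, -0.4, -2.2]
opening: 0.261
gripper_force: 98.4
[ 0.44670227 -0.11649668  0.12361421] [-3.24366767e-01  3.12365995e+00  1.16462914e-03] [ 1.84035644e-01 -3.32512570e-01 -4.44013568e-01 -6.51983748e-04
 -1.45810313e+00 -1.54781695e+00]
[ 226  207   58  111 5809] [254.79394044 260.77345498]
200 225 240 16
320 228 281 28
332 227 283 54
344 225 284 57
356 225 284 56
368 242 265 22
```

```bash
python3 -m inch '[[[-2,6,0,-4],[-5,16,0,-10],[-8,26,0,-17],[-11,36,0,-24],[-14,46,0,-31],[-17,56,0,-38],[-20,66,0,-45],[-23,74,0,-51],[-25,79,0,-56],[-25,79,0,-57.4]]]'
python3 -m inch '[[[0,0,0,0],[0,0,0,0],[0,0,0,0]]]'
cat > nose.py <<'E'
from h import *
s,w=grab('scene','sc.png');s1=bot.read_state();t=viewer.grab_frame('top')
print(s['ee_pos'],s['tool_rot'],s['time_s'],s['opening'])
M=R.from_rotvec(s['tool_rot']).as_matrix();T=np.array(s['ee_pos']);u=-M[:,0];u=u/np.linalg.norm(u)
print('u yaw',np.degrees(np.arctan2(u[1],u[0])),'u z',u[2])
n=np.cross([0,0,1],u);n/=np.linalg.norm(n)
for nm,im in(('scene',w),('top',t)):
  c=cam(nm);print(nm,'pred nose',proj(c,T+u*.139).round(1),'mid',proj(c,T+u*.085).round(1))
  a=proj(c,T+u*.06+[0,0,.002]);b=proj(c,T+u*.139+[0,0,.002]);d=(b-a)/np.linalg.norm(b-a);p=np.array([-d[1],d[0]])
  g=cv2.cvtColor(im,cv2.COLOR_RGB2HSV).astype(int)
  for k in np.arange(-5,np.linalg.norm(b-a)+10,4):
    q=a+d*k;L=[]
    for j in np.arange(-12,12.1,.5):
      x,y=(q+p*j).round().astype(int);h=g[y,x];L.append(h[2] if h[1]<40 else 0)
    L=np.array(L);th=(np.median(L)+L.max())/2
    i=np.where(L>th)[0];print(int(k),'off',(i.mean()*.5-12).round(1),'w',len(i)*.5,'max',L.max(),int(np.median(L)),end=' | ')
  print('\naxis a,b',a.round(1),b.round(1))
E
python3 nose.py
```

```text
time_s: 15.93
ee_pos: [0.454, -0.0336, 0.1214]
tool_rot: [1.79, -2.579, -0.002]
force: [0.3, 0.5, -1.6]
opening: 0.262
gripper_force: 98.4
time_s: 16.18
ee_pos: [0.4546, -0.0347, 0.1228]
tool_rot: [1.782, -2.586, -0.0]
force: [-0.2, 0.5, -1.3]
opening: 0.265
gripper_force: 98.4
[ 0.45455787 -0.03468456  0.12283592] [ 1.78199510e+00 -2.58626219e+00 -2.71824464e-04] 16.1833 0.2646907276891513
u yaw 69.1355106066258 u z -0.0006024718880300961
scene pred nose [290.7 177.1] mid [267.8 177.6]
-5 off 0.2 w 2.0 max 151 126 | -1 off -0.2 w 3.0 max 225 128 | 3 off -0.2 w 3.0 max 220 127 | 7 off 0.2 w 3.0 max 220 73 | 11 off 0.2 w 3.0 max 221 73 | 15 off -0.2 w 4.0 max 220 73 | 19 off -0.2 w 4.0 max 224 72 | 23 off -0.2 w 4.0 max 224 74 | 27 off -0.2 w 4.0 max 226 72 | 31 off 0.8 w 3.0 max 207 73 | 35 off -9.5 w 5.5 max 135 74 | 39 off -9.5 w 5.5 max 138 72 | 43 off -9.0 w 6.5 max 138 72 | 
axis a,b [257.1 177.1] [290.7 176.4]
top pred nose [225.4 186.1] mid [244.1 193.1]
-5 off 11.8 w 1.0 max 59 43 | -1 off 8.8 w 6.5 max 50 0 | 3 off nan w 0.0 max 0 0 | 7 off nan w 0.0 max 0 0 | 11 off 11.5 w 1.5 max 100 0 | 15 off 9.5 w 5.5 max 113 0 | 19 off 7.8 w 9.0 max 113 0 | 23 off 6.5 w 11.5 max 114 91 | 27 off -0.8 w 2.0 max 156 107 | 31 off 3.1 w 3.5 max 102 82 | 35 off -4.0 w 0.5 max 76 72 | 39 off 7.7 w 6.0 max 73 0 | 
axis a,b [252.8 196.3] [225.3 186.1]nose.py:16: RuntimeWarning: Mean of empty slice.
  i=np.where(L>th)[0];print(int(k),'off',(i.mean()*.5-12).round(1),'w',len(i)*.5,'max',L.max(),int(np.median(L)),end=' | ')
  ret = ret.dtype.type(ret / rcount)
```

```bash
python3 -m inch '[[[0,0,10,0],[0,0,28,0],[0,0,42,0],[0,0,49,-0.2],[0,0,49,-0.2],[0,0,49,-0.2]]]'
cat > avg.py <<'E'
from h import *
S=[]
for i in range(8): S.append(bot.read_state()); viewer.grab_frame('wrist')
P=np.mean([s['ee_pos'] for s in S],0);rs=R.concatenate([R.from_rotvec(s['tool_rot']) for s in S]).mean().as_matrix()
F=np.mean([s['force'] for s in S],0);u=np.array([np.cos(np.radians(69.3)),np.sin(np.radians(69.3))]);n=np.array([-u[1],u[0]])
d=P[:2]-np.array([.5184,.1331]);print('z',P[2]*1000,'along',d@u*1000,'lat',d@n*1000,'yaw',np.degrees(np.arctan2(-rs[1,0],-rs[0,0])),'toolx.z',rs[2,0],'F',F,'t',S[-1]['time_s'],'std',np.std([s['ee_pos'] for s in S],0)*1000)
E
python3 avg.py
```

```text
time_s: 16.78
ee_pos: [0.4548, -0.0345, 0.0743]
tool_rot: [1.789, -2.582, 0.001]
force: [-0.1, 0.3, 0.2]
opening: 0.261
gripper_force: 98.4
z 75.02953033779734 along -178.92823437257243 lat -0.07250175152184939 yaw 69.4597373804535 toolx.z -0.0003787898725747983 F [ 0.328695    0.15357479 -0.90122783] t 17.1333 std [0.20161545 0.1174798  0.32520178]
```

```bash
python3 -m inch '[[[-8,0,1.5,0.2],[-20,0,1.5,0.2],[-32,0,1.5,0.2],[-42,0,1.5,0.2],[-50,0,1.5,0.2],[-58,0,1.5,0.2],[-66,0,1.5,0.2],[-70,0,1.5,0.2],[-70,0,1.5,0.2]]]'; python3 avg.py
```

```text
time_s: 17.93
ee_pos: [0.4796, 0.032, 0.0727]
tool_rot: [1.786, -2.584, 0.0]
force: [0.4, -0.2, 0.0]
opening: 0.267
gripper_force: 98.4
z 72.80212210661216 along -109.09843897469533 lat 0.5096292826315131 yaw 69.26363564714346 toolx.z 0.0001361589950944275 F [-0.2702033   0.11879996 -1.20644432] t 18.2833 std [0.10843982 0.368805   0.0558313 ]
```

```bash
python3 -m inch '[[[-5,0.3,0,0],[-12,0.5,0,0],[-19,0.5,0,0],[-26,0.5,0,0],[-33,0.5,0,0],[-40,0.5,0,0],[-40,0.5,0,0]]]'; python3 avg.py
```

```text
time_s: 18.92
ee_pos: [0.4935, 0.0701, 0.0727]
tool_rot: [1.787, -2.584, 0.0]
force: [0.1, -0.5, 0.0]
opening: 0.267
gripper_force: 98.4
z 72.74220850555044 along -68.87450286154508 lat 1.021678516489643 yaw 69.28161936219755 toolx.z 0.00024377461646315745 F [-0.09607586 -0.28762708 -0.59108853] t 19.2667 std [0.15224954 0.48867688 0.06531457]
```

```bash
python3 -m inch '[[[-5,-0.6,0,0],[-12,-1,0,0],[-19,-1,0,0],[-26,-1,0,0],[-32,-1,0,0],[-35,-1,0,0],[-35,-1,0,0]]]'; python3 -m inch '[[[-1,0,0,0],[-2,0,0,0],[-3,0,0,0],[-4,0,0,0],[-5,0,0,0],[-5,0,0,0]]]'; python3 avg.py
```

```text
time_s: 19.9
ee_pos: [0.5066, 0.1023, 0.0727]
tool_rot: [-1.786, 2.584, 0.001]
force: [-2.9, 2.8, 0.2]
opening: 0.263
gripper_force: 98.6
time_s: 20.4
ee_pos: [0.508, 0.1058, 0.0728]
tool_rot: [1.785, -2.585, -0.0]
force: [-5.1, -1.3, 0.2]
opening: 0.265
gripper_force: 98.8
z 72.77280454680628 along -29.190693168512485 lat 0.06597592889180322 yaw 69.259497634734 toolx.z 0.00019923764408825956 F [-4.8252277  -0.65143244  1.21465781] t 20.75 std [0.01400082 0.00944308 0.01313793]
```

```bash
python3 -m inch '[[[-1,0.5,0,0],[-2,0.5,0,0],[-2,0.5,0,0]]]'; python3 avg.py;  python3 -m inch '[[[-1,0,0,0],[-2,0,0,0],[-2,0,0,0]]]'; python3 avg.py
```

```text
time_s: 21.05
ee_pos: [0.5084, 0.1074, 0.0728]
tool_rot: [1.784, -2.585, 0.001]
force: [-2.3, -3.4, 1.5]
opening: 0.266
gripper_force: 98.7
z 72.81238150039412 along -27.587067690663407 lat 0.29226623290326337 yaw 69.2450740390652 toolx.z 0.0010929534281678053 F [-3.46411675 -3.2550319   1.47104069] t 21.4 std [0.00756301 0.01157388 0.01280553]
time_s: 21.7
ee_pos: [0.5084, 0.1075, 0.0728]
tool_rot: [1.782, -2.582, 0.004]
force: [-6.5, -8.8, 3.6]
opening: 0.267
gripper_force: 99.0
z 72.79102630443063 along -27.469116498106864 lat 0.3482802234653784 yaw 69.20446128674952 toolx.z 0.004939006001409577 F [-6.82366422 -8.97082115  3.52893752] t 22.05 std [0.00733997 0.01307548 0.01087612]
```

```bash
python3 -m inch '[[[-2,0,0,0],[-2,0,0,0],[-2,0,0,0]]]'; python3 -m inch '[[[2,0,0,0],[3,0,0,0],[3,0,0,0]]]'; python3 -m inch '[[[0,0,0,0],[0,0,0,0],[0,0,0,0],[0,0,-20,0],[0,0,-60,0],[0,0,-100,0],[40,0,-125,0],[80,0,-125,0],[80,0,-125,0],[80,0,-125,0]]]' 0
python3 - <<'E'
from h import *
s,w=grab('wrist','w9.png');print(s['ee_pos'],s['time_s'])
c=cam('wrist',s);hs=cv2.cvtColor(w,cv2.COLOR_RGB2HSV)
u=np.array([np.cos(np.radians(69.3)),np.sin(np.radians(69.3))]);n=np.array([-u[1],u[0]]);mo=np.array([.5184,.1331])
def rep(nm,m,z,amin=60):
  k,l,st,ce=cv2.connectedComponentsWithStats(m)
  for i in range(1,k):
    if st[i,4]>amin:
      pts=np.argwhere(l==i)[:,::-1];Q=np.array([onz(c,p,z)[:2]-mo for p in pts[::3]]);print(nm,st[i],'along',(Q@u).min()*1000,(Q@u).max()*1000,'lat',(Q@n).min()*1000,(Q@n).max()*1000)
rep('red',cv2.inRange(hs,(0,170,60),(8,255,255))|cv2.inRange(hs,(174,170,60),(180,255,255)),.081)
rep('yel',cv2.inRange(hs,(18,150,185),(32,255,255)),.098)
rep('blue',cv2.inRange(hs,(100,130,60),(125,255,255)),.098,100)
E
```

```text
time_s: 22.35
ee_pos: [0.5084, 0.1076, 0.0728]
tool_rot: [1.778, -2.58, 0.006]
force: [-7.9, -14.5, 6.1]
opening: 0.268
gripper_force: 99.2
time_s: 22.6
ee_pos: [0.5084, 0.1075, 0.0728]
tool_rot: [1.783, -2.584, 0.002]
force: [-5.9, -6.1, 2.7]
opening: 0.261
gripper_force: 98.8
time_s: 23.43
ee_pos: [0.4808, 0.0332, 0.1994]
tool_rot: [-1.78, 2.583, -0.001]
force: [0.6, 1.8, 0.1]
opening: 0.496
gripper_force: 0.0
[0.48081267 0.03319034 0.19936652] 23.4333
red [ 242  240   31   60 1660] along -60.107064016670016 -0.9089704881543723 lat -13.130282030597783 13.095064788860629
red [  0 287  10  25 166] along -10.613786926299886 16.396075347300002 lat -246.16852175122818 -232.67294196828922
yel [230 313  58   6 330] along 1.2344440211423944 6.5312343396475905 lat -23.7932921343022 25.530598211394132
yel [231 346  56   5 277] along 37.21254657953268 41.87355448668594 lat -23.95244870984793 24.88425075563133
blue [235 353  48  19 488] along 45.2755448250017 66.78225123871795 lat -20.607290275958718 21.38231213556488
blue [287 353  26  13 188] along 45.5312310517947 59.76199471569542 lat 28.13923160993328 50.3156370862195
blue [363 364  12  20 147] along 59.408441122928416 83.30192651859507 lat 98.75573774986904 109.23509812522965
```

The red grip's front edge reads about 1 mm from the outer plate, and the tab is in line. To make sure, I nudge the grip's end with shut fingers.

```bash
python3 -m inch '[[[0,0,30,0],[0,0,68,0],[0,0,100,0],[0,0,122,0],[0,0,129,0],[-8,0,129,0],[-18,0,129,0],[-28,0,129,0],[-33,0,129,0],[-33,0,129,0]]]' -1; python3 -m inch '[[[-2,0,0,0],[-4,0,0,0],[-6,0,0,0],[-7,0,0,0],[-7,0,0,0]]]'; python3 avg.py
```

```text
time_s: 24.32
ee_pos: [0.4932, 0.0666, 0.0701]
tool_rot: [-1.786, 2.582, -0.001]
force: [0.3, 0.2, -0.8]
opening: 0.001
gripper_force: 0.0
time_s: 24.73
ee_pos: [0.4946, 0.0715, 0.0688]
tool_rot: [1.785, -2.585, 0.0]
force: [0.2, 0.8, 0.4]
opening: 0.003
gripper_force: 0.0
z 68.8171492182202 along -66.18505639534824 lat 0.45144761974132247 yaw 69.25575112804296 toolx.z 0.00011417747894856421 F [-0.10154832 -0.16649973 -0.04930322] t 25.0833 std [0.02693384 0.05443727 0.01638057]
```

```bash
python3 -m inch '[[[-1,0,0,0],[-2,0,0,0],[-2,0,0,0]]]';python3 -m inch '[[[-1,0,0,0],[-2,0,0,0],[-2,0,0,0]]]'; python3 avg.py
```

```text
time_s: 25.38
ee_pos: [0.4946, 0.0722, 0.0685]
tool_rot: [1.783, -2.583, 0.002]
force: [-2.3, -4.3, 0.4]
opening: -0.003
gripper_force: 2.6
time_s: 25.63
ee_pos: [0.4946, 0.0723, 0.0683]
tool_rot: [1.78, -2.58, 0.004]
force: [-3.5, -10.3, 1.8]
opening: -0.001
gripper_force: 5.7
z 68.26572970030423 along -65.29398684068522 lat 0.7504158261331051 yaw 69.19756115750423 toolx.z 0.0069874702315486405 F [ -4.17579852 -10.46593403   1.52294631] t 25.9833 std [0.01046726 0.02104895 0.01092013]
```

```bash
python3 -m inch '[[[5,0,0,0],[15,0,0,0],[25,0,0,0],[30,0,-30,0],[35,0,-70,0],[45,0,-110,0],[55,0,-130,0],[55,0,-130,0],[55,0,-130,0]]]'
python3 - <<'E'
from h import *
s,w=grab('wrist','w10.png');print(s['ee_pos'],s['time_s'],s['force'])
c=cam('wrist',s);hs=cv2.cvtColor(w,cv2.COLOR_RGB2HSV)
u=np.array([np.cos(np.radians(69.3)),np.sin(np.radians(69.3))]);n=np.array([-u[1],u[0]]);mo=np.array([.5184,.1331])
def rep(nm,m,z,amin=60):
  k,l,st,ce=cv2.connectedComponentsWithStats(m)
  for i in range(1,k):
    if st[i,4]>amin:
      pts=np.argwhere(l==i)[:,::-1];Q=np.array([onz(c,p,z)[:2]-mo for p in pts[::3]]);print(nm,st[i],'along',((Q@u).min()*1000).round(1),((Q@u).max()*1000).round(1),'lat',((Q@n).min()*1000).round(1),((Q@n).max()*1000).round(1))
rep('red',cv2.inRange(hs,(0,170,60),(8,255,255))|cv2.inRange(hs,(174,170,60),(180,255,255)),.079)
rep('yel',cv2.inRange(hs,(18,150,185),(32,255,255)),.098)
rep('blue',cv2.inRange(hs,(100,130,60),(125,255,255)),.098,100)
a=cv2.imread('pics/s0.png');b=viewer.grab_frame('scene')[:,:,::-1]
for nm,(x,y,X,Y) in dict(black=(95,240,125,272),brass=(152,222,176,252),sealant=(292,225,326,288),tee=(228,196,268,226)).items():
  print(nm,'mean abs diff',cv2.absdiff(a[y:Y,x:X],np.ascontiguousarray(b[y:Y,x:X])).mean().round(1), cv2.phaseCorrelate(np.float32(cv2.cvtColor(a[y:Y,x:X],6)),np.float32(cv2.cvtColor(np.ascontiguousarray(b[y:Y,x:X]),6))))
E
```

```text
time_s: 26.78
ee_pos: [0.4769, 0.0235, 0.2006]
tool_rot: [-1.782, 2.582, -0.001]
force: [0.2, 0.4, -1.5]
opening: 0.002
gripper_force: 0.0
[0.47693051 0.02346938 0.20061538] 26.7833 [ 0.1833536   0.42298568 -1.52681367]
red [  0 295  13  31 273] along -9.6 24.4 lat -253.1 -234.6
blue [247 361  17  11 130] along 45.5 57.7 lat -9.3 4.7
black mean abs diff 5.9 ((-0.0027120782231726537, -0.012343790256259979), 1.001447920501232)
brass mean abs diff 6.6 ((0.11061419862093125, 0.07896097631544485), 0.9988193624549442)
sealant mean abs diff 5.3 ((0.05129091803774699, 0.027211284353061416), 0.9905869619041268)
tee mean abs diff 14.6 ((0.41062827802876356, -0.18210456448138856), 0.5442319532235463)
```

The shut fingers hide the grip, so I open them and look again.

```bash
python3 -m inch '[[[-10,0,0,0],[-25,0,0,0],[-30,0,0,0],[-30,0,0,0],[-30,0,0,0]]]' 0.6
python3 - <<'E'
from h import *
s,w=grab('wrist','w11.png');print(s['time_s'])
c=cam('wrist',s);hs=cv2.cvtColor(w,cv2.COLOR_RGB2HSV)
u=np.array([np.cos(np.radians(69.3)),np.sin(np.radians(69.3))]);n=np.array([-u[1],u[0]]);mo=np.array([.5184,.1331])
def rep(nm,m,z,amin=60):
  k,l,st,ce=cv2.connectedComponentsWithStats(m)
  for i in range(1,k):
    if st[i,4]>amin:
      pts=np.argwhere(l==i)[:,::-1];Q=np.array([onz(c,p,z)[:2]-mo for p in pts[::3]]);print(nm,st[i],'along',((Q@u).min()*1000).round(1),((Q@u).max()*1000).round(1),'lat',((Q@n).min()*1000).round(1),((Q@n).max()*1000).round(1))
rep('red',cv2.inRange(hs,(0,170,60),(8,255,255))|cv2.inRange(hs,(174,170,60),(180,255,255)),.079)
rep('yel',cv2.inRange(hs,(18,150,185),(32,255,255)),.098)
rep('blue',cv2.inRange(hs,(100,130,60),(125,255,255)),.098,100)
E
```

```text
time_s: 27.3
ee_pos: [0.4871, 0.0525, 0.1981]
tool_rot: [1.786, -2.582, -0.0]
force: [-1.0, 0.0, -0.5]
opening: 0.709
gripper_force: 0.0
27.3
red [ 241  220   31   62 1756] along -58.4 0.1 lat -12.3 13.5
yel [227 294  60   6 358] along 0.6 5.6 lat -23.2 25.6
yel [228 329  57   6 339] along 36.6 42.1 lat -23.3 24.1
yel [215 361  29   7  67] along 72.6 79.7 lat -37.0 -12.3
blue [ 232  332  105   38 1926] along 40.2 82.1 lat -20.1 70.9
```

The grip's front edge sits on the plate face (0.1 mm measured against 0.6 mm), the tab is in line, and the black pin, brass pin and bottle haven't moved. The robot is clear, so I hand in.

```bash
python3 -c "
from rig import ticket;print(ticket.close_job())"
```

```text
the job is handed in; nothing more can be done
None
```

The job is handed in at about 27 s of the 72 s allowed: the handle is at its closed stop, and the lock pin is through both plates and the tab with its red grip up against the outer plate. The black pin, brass pin and bottle read as unmoved. The tee's image check was inconclusive, probably because of the arm's shadow, but the arm never went lower than 25 mm above it.

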